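# Swap the live plate warmer

### The job

Two plate warmers share one supply that can feed only one at a time, and the wrong one is on. Push the lever of the warmer without plates over to off, towards its red mark, and only after that push the lever of the warmer carrying the stack of plates over to on, towards its green mark, so that each snaps fully into place. Nothing is to be picked up: leave the plates and everything else standing where they are.

Things in the scene. Friction and masses are not known exactly. Their poses are not given: they have to be found in the camera images.
- warmer_plates: Warmer under the plates: fixed steel box 300 (own x) x 250 (own y) x 60 mm high on the counter, turned up to 0.25 rad; left or right. Origin: centre of its underside, z up. Round dark zone, 208 mm diameter, on top, 40 mm along own +x of centre. Near strip (own -x): one lever, hinge at own (-104, 0, 62) mm; black plate below it, red mark at its -x end (off), green at its +x end (on).
- warmer_empty: The plate warmer without plates, in all else the same as warmer_plates (same sizes, axes, lever place and marks, turned up to 0.25 rad). A small white ramekin stands on its control strip beside the lever.
- lever_plates (a joint): Lever of warmer_plates, turning about the warmer's own y. 0 = off, leaning 0.5 rad to own -x (red); 1.0 rad = on, leaning 0.5 rad to own +x (green); 0.5 = upright. A snap spring drives it from upright to the nearer end and holds it there with 0.22 N m (3.5 N at the knob), less towards the middle. Starts off. Stem 10 mm thick, hinge to ball centre 70 mm.
- lever_empty (a joint): Lever of warmer_empty, the same in all respects as lever_plates (0 = off, leaning to own -x; 1.0 = on, leaning to own +x). Starts on (1.0).
- lever_plates_knob (a point): Centre of the orange ball knob (26 mm diameter) of lever_plates; it moves with the lever. 123 mm above the counter at either end, 132 mm when upright; 34 mm to own -x of the hinge when off, 34 mm to own +x when on.
- lever_empty_knob (a point): Centre of the orange ball knob (26 mm diameter) of lever_empty; heights and offsets as for lever_plates_knob.
- plates: Loose stack of four white ceramic plates, 196 mm diameter, 45 mm high, on the heating zone of warmer_plates (top 105 mm above the counter). Origin: centre of its underside, z up. When that lever is on, its ball stands 3 to 11 mm short of the plates' near rim and a little above it. Leave where it is.
- squeeze_bottle: Yellow squeeze bottle with a red cap, 54 mm diameter, 140 mm high, loose on the counter to the left of the left warmer. Origin: centre of its underside. Leave where it is.
- spice_jar: Amber jar with a black cap, 52 mm diameter, 85 mm high, loose on the counter to the right of the right warmer. Origin: centre of its underside. Leave where it is.
- ramekin: Small white ceramic cup, 52 mm diameter, 30 mm high, loose on the control strip of warmer_empty, about 90 mm from the lever to own +y (top 90 mm above the counter). Origin: centre of its underside. Leave where it is.

How it is judged:
On the way, in this order (a step that is already met when the one before it is completed fails the run):
1. the lever of the warmer without plates has snapped to off, the other one still off (value of joint lever_empty below 0.1 rad and value of joint lever_plates below 0.3 rad), for 0.2 s.
2. the lever of the warmer with the plates has snapped to on (value of joint lever_plates above 0.9 rad and value of joint lever_empty below 0.1 rad), for 0.2 s.
At the end, for the whole second after the job is handed in: The lever of the warmer with the plates is fully on (joint above 0.9 rad), the lever of the one without is fully off (below 0.1 rad); plates, bottle, jar and ramekin stand upright within 20 mm of where they were (all of step 2 and distance of each of plates, squeeze_bottle, spice_jar, ramekin from where it was at the start of the episode below 0.02 m and angle between each of plates, squeeze_bottle, spice_jar, ramekin's own z axis and vertical below 0.1 rad); the robot touches nothing.
It fails at once if both warmers are on at once (both levers past upright to the green side) (value of joint each of lever_plates, lever_empty above 0.55 rad).
It fails at once if the plates are lifted, pushed more than 20 mm or tipped (distance of plates from where it was at the start of the episode above 0.02 m or angle between plates's own z axis and vertical above 0.2 rad).
It fails at once if the bottle, the jar or the ramekin is lifted, pushed more than 20 mm or knocked over (distance of any of squeeze_bottle, spice_jar, ramekin from where it was at the start of the episode above 0.02 m or angle between any of squeeze_bottle, spice_jar, ramekin's own z axis and vertical above 0.3 rad).
It also fails if it takes over 46 s, if anything falls off the work surface, if the arm or the gripper's body presses on something with over 40 N, if the wrist force passes 120 N, or if a joint passes its speed limit or range.

### The arm

A 7-joint arm with a two-finger parallel gripper is mounted at the origin on the work surface. World frame = base frame: x ahead of the robot, y to its left, z up, the work surface at z = 0. Lengths are in m, angles in rad, forces in N, time in s.
With the tool pointing down it reaches from about 0.35 to 0.9 m from the base axis. Payload 8.1 kg.
Tool frame: the origin (TCP) lies at the very end of the fingers, on their centre line; the grasp point (between the pads) lies 19 mm behind it; z points along the fingers, y is the line along which they close (so a half turn about z gives the same grasp; the last joint's range is limited). The gripper opens to 92 mm and grips with 3 to 60 N. Pads are 19 mm wide; open, the fingers measure 130 mm over their backs; the gripper's body (75 mm by 190 mm) begins 47 mm behind the grasp point.
Start: joints at [1.055, 0.434, 0.025, 1.573, -0.012, 1.134, -0.075], TCP at [0.251, -0.573, 0.227] pointing down, gripper open.
Joint ranges: [-2.62, 2.62], [-0.44, 2.09], [-1.27, 1.32], [0.08, 2.57], [-1.32, 4.46], [0.12, 2], [-2.74, 2.74]. Speed limits (rad/s): [2.22, 2.22, 3.01, 3.01, 3.14, 3.14, 3.14].

### API

Orientations are given as [roll, pitch, yaw] about the fixed x, y, z axes, in that order (R = Rz(yaw) Ry(pitch) Rx(roll)).
In Python, from rig import bot gives the robot as it stands.
- The arm moves only by the tool carry_out, never from a script. Its argument "series" is a list of rows, each an object of numbers: "tx", "ty", "tz": the shift along the tool's x, y, z in m; "wx", "wy", "wz": the turn, a rotation vector about the tool's x, y, z in rad. In form: [{"tx": .., "ty": .., "tz": .., "wx": .., "wy": .., "wz": ..}, ...]. A call has 1 to 10 rows; each row is the pose to reach, as a shift and turn from the pose commanded when the call began, along the tool's axes at that moment; what a row does not reach only later rows make up. A row lasts 1/8 s, in which the tool goes at most 62.5 mm and 10.7 degrees, less where a joint would pass 70% of its speed; a pose out of reach is approached as far as the arm can. A call with a gripper value outside its range is refused whole. "hand" is the opening, from -1 (shut) to 1 (fully open), set as the call begins (left out, the last holds). The fingers move at their own pace and stop on an object; the grip force is fixed at half the most. Time passes only in rows, so rows that repeat a pose let the fingers close. It gives the time, the measured TCP pose, the force, the opening and the grip force at its end, in the units of the state.
- bot.observe(): the state, without advancing time (a new reading comes with each control period).
- bot.get_image(name): name is "scene" or "top"; returns (picture, depth): 400x640x3 uint8, red, green, blue; 400x640 float32, m along the optical axis (not along the pixel's ray), 0 where there is no reading.
- bot.get_calibration(name): a dict with "fovy" (degrees; the focal length in pixels is half the picture's height over the tangent of half this angle, whatever the lens; pixels are square), "cx", "cy" (the principal point, pixels), "k1" (the pictures are not rectified: a ray, as slopes to the right and down, at radius r is drawn at 1 + k1 r^2 times it, then the intrinsics apply), "R" (3x3) and "t" (3): a world point X has camera coordinates R X + t. Camera axes: x right, y down, z forward; pixel columns grow to the right and rows downward; lengths in m; the calibration is good to about 2 mm. A picture is of the moment at which its call begins. get_calibration takes no time and is no camera call.
- bot.finish_job(): hands the job in; it is judged then, once.
Trained networks look in the newest picture that a camera, given by its name, has taken for a name from the list of things; names that differ only in an ending like _2 or _b are one class to them, and where a whole thing is asked for, a point or a joint stands for the part that bears it (a point fixed in the world has none). Each returns a list of dicts, best first, with "p" (0 to 1); they miss things now and then, are a little off and sometimes report something else, mostly with a low value. They report only what shows in the picture. A call takes as long as a camera call.
- bot.look_for(camera, target): "box" ([left, top, width, height] in pixels, round what is visible of it).
- bot.regions_of(camera, target): "region" (400x640 bool, what is visible of it) and "box" ([left, top, width, height] in pixels, round what is visible of it).
The state is a dict: "clock": time; "q": joint angles; "qvel": joint speeds; "effort": joint torques, N m; "position": TCP position; "eef_rot": TCP orientation; "contact_force": force on the tool from outside, world axes, zero at the start; "torque": the same for the moment, N m; "finger_gap": finger opening in m; "gripper_force": force on a finger pad.
Only numpy, scipy, OpenCV 4.12 (cv2) and the standard library are available. Lean on these libraries where they do the work, as an engineer would, in place of code of your own. Each camera call takes 0.05 s, during which the arm holds its last target. There are 200 camera calls.

## Working session

There is one attempt and no reset: what is moved stays moved. The work goes in short steps, Python scripts to look and compute and a tool call to move; the robot and the scene stay as the last step left them, time stands still between calls to the robot, and variables do not carry over. Pictures are saved under pics/ and viewed, at most 10 in all, crops included, and the job is handed in when it is done.

Besides the shell and the picture viewer there is one more tool, called after "Emit:" as name(argument=value, ...) on one line, values as JSON. carry_out: Moves the arm, as the interface text tells. Its arguments: {"type":"object","properties":{"series":{"type":"array","items":{"type":"object","properties":{"tx":{"type":"number"},"ty":{"type":"number"},"tz":{"type":"number"},"wx":{"type":"number"},"wy":{"type":"number"},"wz":{"type":"number"}}}},"hand":{"type":"number"}},"required":["series"]}

```bash
mkdir -p pics
cat > h.py <<'E'
import numpy as np, cv2
from rig import bot
def px2w(cam,uv,depth):
    c=bot.get_calibration(cam); f=200/np.tan(np.radians(c['fovy'])/2)
    d=(np.array(uv,float)-[c['cx'],c['cy']])/f; s=d.copy()
    for _ in range(20): s=d/(1+c['k1']*(s**2).sum(-1,keepdims=True))
    P=np.concatenate([s,np.ones(s.shape[:-1]+(1,))],-1)*np.array(depth)[...,None]
    return (P-np.array(c['t']))@np.array(c['R'])
E
python3 - <<'E'
from h import *
s=bot.observe();print(s['clock'],s['position'],s['eef_rot'],s['finger_gap'])
for n in('top','scene'):
    im,d=bot.get_image(n);cv2.imwrite(f'pics/{n}0.png',im[:,:,::-1]);np.save(n+'d.npy',d)
    for t in('lever_plates_knob','lever_empty_knob','plates','ramekin','squeeze_bottle','spice_jar'):
        for r in bot.regions_of(n,t)[:2]:
            m=r['region']&(d>0);v,u=np.nonzero(m)
            if len(u)==0: continue
            W=px2w(n,np.c_[u,v],d[v,u]);print(n,t,round(r['p'],2),r['box'],W.mean(0).round(3),W.min(0).round(3),W.max(0).round(3))
E
```

```text
0.0 [ 0.25045596 -0.57207417  0.22597441] [-3.14006571e+00  1.36747689e-04  4.12700255e-01] 0.09174072948769091
top lever_plates_knob 0.53 [397.6, 224.8, 11.9, 17.3] [ 0.471 -0.235  0.114] [ 0.453 -0.265  0.058] [ 0.497 -0.224  0.141]
top lever_empty_knob 0.56 [243.8, 221.4, 13.3, 18.9] [0.522 0.193 0.117] [0.5   0.184 0.06 ] [0.54  0.203 0.139]
top ramekin 0.51 [213.8, 241.4, 17.9, 17.3] [0.474 0.284 0.075] [0.449 0.257 0.059] [0.496 0.311 0.094]
top squeeze_bottle 0.76 [138.2, 238.5, 34.9, 22.4] [0.493 0.472 0.08 ] [ 0.47   0.452 -0.004] [0.535 0.561 0.145]
top spice_jar 0.68 [488.0, 208.8, 28.6, 19.9] [ 0.494 -0.55   0.058] [ 0.469 -0.63  -0.006] [ 0.533 -0.53   0.09 ]
scene lever_plates_knob 0.48 [251.3, 151.6, 13.7, 19.5] [ 0.478 -0.232  0.122] [ 0.461 -0.247  0.076] [ 0.501 -0.223  0.14 ]
scene lever_empty_knob 0.6 [374.9, 183.1, 8.4, 12.1] [0.536 0.198 0.123] [0.487 0.184 0.063] [0.55  0.211 0.14 ]
scene plates 0.95 [218.8, 177.6, 61.6, 45.1] [ 0.656 -0.193  0.097] [ 0.536 -0.323  0.055] [ 0.747 -0.097  0.111]
scene ramekin 0.48 [397.0, 185.5, 14.6, 10.7] [0.474 0.279 0.079] [0.447 0.256 0.062] [0.505 0.303 0.095]
scene squeeze_bottle 0.63 [450.5, 193.8, 23.9, 35.4] [0.518 0.48  0.07 ] [ 0.469  0.454 -0.002] [0.536 0.508 0.145]
scene spice_jar 0.75 [168.5, 151.0, 15.3, 25.7] [ 0.511 -0.55   0.053] [ 0.412 -0.637 -0.007] [ 0.531 -0.528  0.09 ]
```

View pics/top0.png

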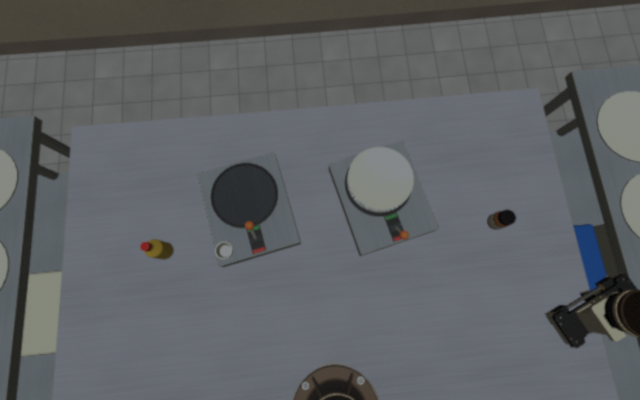

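View pics/scene0.png

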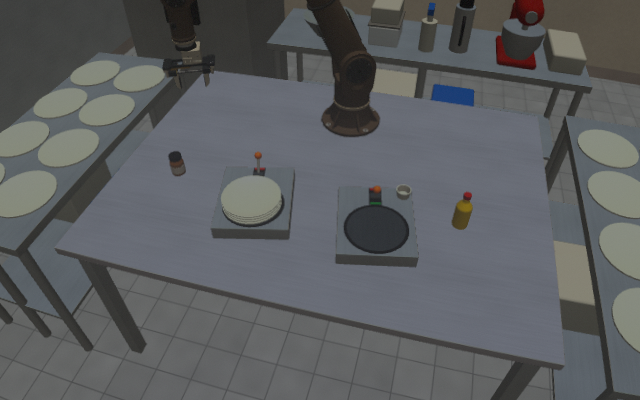

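The top view shows the empty warmer on the left, with its knob on at (249,225) and the ramekin at (223,250). The plates warmer is on the right, with its knob off at (404,235). Next I'll fit the box poses.

Run:
```python
from h import *
for n in('top','scene'):
    d=np.load(n+'d.npy');im=cv2.imread(f'pics/{n}0.png')
    v,u=np.nonzero(d>0);W=px2w(n,np.c_[u,v],d[v,u])
    hsv=cv2.cvtColor(im,cv2.COLOR_BGR2HSV)[v,u]
    for nm,sg in(('empty',1),('plates',-1)):
        near=(W[:,0]>.38)&(W[:,0]<.85)&(W[:,1]*sg>-.0)&(W[:,1]*sg<.4)
        m=near&(W[:,2]>.045)&(W[:,2]<.12)
        (c,s,a)=cv2.minAreaRect((W[m][:,:2]*1000).astype(np.float32))
        print(n,nm,'rect',np.round(c),np.round(s),round(a,1),cv2.boxPoints((c,s,a)).round().tolist(),'ztop',np.median(W[near&(W[:,2]>.05)&(W[:,2]<.07)][:,2]))
        o=near&(W[:,2]>.1)&(hsv[:,0]>=4)&(hsv[:,0]<=16)&(hsv[:,1]>150)
        print('  knob px',o.sum(),W[o].mean(0).round(4),W[o].min(0).round(3),W[o].max(0).round(3), 'uv',u[o].mean(),v[o].mean())
        for col,lo,hi in(('red',170,4),('green',50,85)):
            h=hsv[:,0]; k=((h>=lo)|(h<=3)) if col=='red' else (h>=lo)&(h<=hi)
            k=k&near&(hsv[:,1]>120)&(hsv[:,2]>40)&(W[:,2]<.08)
            if k.sum():print('  ',col,k.sum(),W[k].mean(0).round(4))
```

```text
top empty rect [599. 211.] [300. 251.] 11.6 [[427.0, 304.0], [478.0, 58.0], [772.0, 119.0], [721.0, 364.0]] ztop 0.06041845854703448
  knob px 51 [0.5311 0.1948 0.1332] [0.522 0.184 0.126] [0.544 0.206 0.139] uv 248.92156862745097 224.90196078431373
   red 38 [0.467  0.1835 0.0619]
   green 4 [0.534  0.1869 0.0614]
top plates rect [ 599. -204.] [300. 251.] 13.6 [[423.0, -117.0], [482.0, -362.0], [774.0, -291.0], [715.0, -47.0]] ztop 0.060271654492262974
  knob px 45 [ 0.4653 -0.2338  0.1342] [ 0.456 -0.244  0.126] [ 0.476 -0.225  0.141] uv 403.31111111111113 234.51111111111112
   red 21 [ 0.4649 -0.2292  0.0623]
   green 16 [ 0.5313 -0.2214  0.0622]
scene empty rect [606. 211.] [309. 249.] 11.6 [[429.0, 302.0], [479.0, 59.0], [782.0, 121.0], [732.0, 364.0]] ztop 0.06092767376857745
  knob px 33 [0.5419 0.1968 0.1316] [0.533 0.185 0.12 ] [0.55  0.206 0.14 ] uv 376.4848484848485 188.84848484848484
   red 7 [0.4713 0.171  0.0615]
   green 21 [0.5356 0.1966 0.0629]
scene plates rect [ 603. -204.] [310. 253.] 13.3 [[423.0, -117.0], [481.0, -363.0], [783.0, -292.0], [725.0, -45.0]] ztop 0.06063731202655205
  knob px 25 [ 0.4759 -0.2343  0.1318] [ 0.467 -0.247  0.117] [ 0.482 -0.224  0.14 ] uv 257.4 154.56
   red 14 [ 0.4697 -0.2329  0.0626]
```

Emit:
carry_out(hand=-1, series=[{"tx":0.037,"ty":-0.035,"tz":-0.03,"wz":0.06},{"tx":0.08,"ty":-0.076,"tz":-0.04,"wz":0.12},{"tx":0.123,"ty":-0.117,"tz":-0.04,"wz":0.193},{"tx":0.166,"ty":-0.157,"tz":-0.04,"wz":0.193},{"tx":0.209,"ty":-0.198,"tz":-0.04,"wz":0.193},{"tx":0.252,"ty":-0.239,"tz":-0.04,"wz":0.193},{"tx":0.295,"ty":-0.28,"tz":-0.04,"wz":0.193},{"tx":0.338,"ty":-0.32,"tz":-0.04,"wz":0.193},{"tx":0.381,"ty":-0.361,"tz":-0.04,"wz":0.193},{"tx":0.4,"ty":-0.38,"tz":-0.04,"wz":0.193}])

```text
invalid input at $.series[0]: expected keys tx, ty, tz, wx, wy, wz
```

Emit:
carry_out(hand=-1, series=[{"tx":0.037,"ty":-0.035,"tz":-0.03,"wx":0,"wy":0,"wz":0.06},{"tx":0.08,"ty":-0.076,"tz":-0.04,"wx":0,"wy":0,"wz":0.12},{"tx":0.123,"ty":-0.117,"tz":-0.04,"wx":0,"wy":0,"wz":0.193},{"tx":0.166,"ty":-0.157,"tz":-0.04,"wx":0,"wy":0,"wz":0.193},{"tx":0.209,"ty":-0.198,"tz":-0.04,"wx":0,"wy":0,"wz":0.193},{"tx":0.252,"ty":-0.239,"tz":-0.04,"wx":0,"wy":0,"wz":0.193},{"tx":0.295,"ty":-0.28,"tz":-0.04,"wx":0,"wy":0,"wz":0.193},{"tx":0.338,"ty":-0.32,"tz":-0.04,"wx":0,"wy":0,"wz":0.193},{"tx":0.381,"ty":-0.361,"tz":-0.04,"wx":0,"wy":0,"wz":0.193},{"tx":0.4,"ty":-0.38,"tz":-0.04,"wx":0,"wy":0,"wz":0.193}])

```text
clock: 1.95
position: [0.4657, -0.0603, 0.2671]
eef_rot: [-3.141, -0.001, 0.224]
contact_force: [-0.0, 0.2, -0.4]
finger_gap: 0.0007
gripper_force: 0.0
```

Emit:
carry_out(series=[{"tx":0.03,"ty":-0.042,"tz":0,"wx":0,"wy":0,"wz":0},{"tx":0.06,"ty":-0.084,"tz":0,"wx":0,"wy":0,"wz":0},{"tx":0.09,"ty":-0.126,"tz":0,"wx":0,"wy":0,"wz":0},{"tx":0.12,"ty":-0.168,"tz":0.02,"wx":0,"wy":0,"wz":0},{"tx":0.15,"ty":-0.21,"tz":0.05,"wx":0,"wy":0,"wz":0},{"tx":0.171,"ty":-0.239,"tz":0.08,"wx":0,"wy":0,"wz":0},{"tx":0.171,"ty":-0.239,"tz":0.08,"wx":0,"wy":0,"wz":0},{"tx":0.171,"ty":-0.239,"tz":0.08,"wx":0,"wy":0,"wz":0}])

```text
clock: 2.95
position: [0.5796, 0.2058, 0.187]
eef_rot: [3.141, 0.0, 0.219]
contact_force: [1.0, -0.7, -0.0]
finger_gap: 0.0004
gripper_force: 0.0
```

Run:
```python
from h import *
s=bot.observe();print(s['clock'],s['position'],s['eef_rot'],s['contact_force'])
im,d=bot.get_image('scene');cv2.imwrite('pics/s1.png',cv2.resize(im[100:280,260:500,::-1],None,fx=3,fy=3))
```

```text
2.95 [0.57964342 0.20580465 0.18695069] [3.14097108e+00 1.14641388e-04 2.19321389e-01] [ 1.00227385 -0.67613985 -0.00842349]
```

View pics/s1.png

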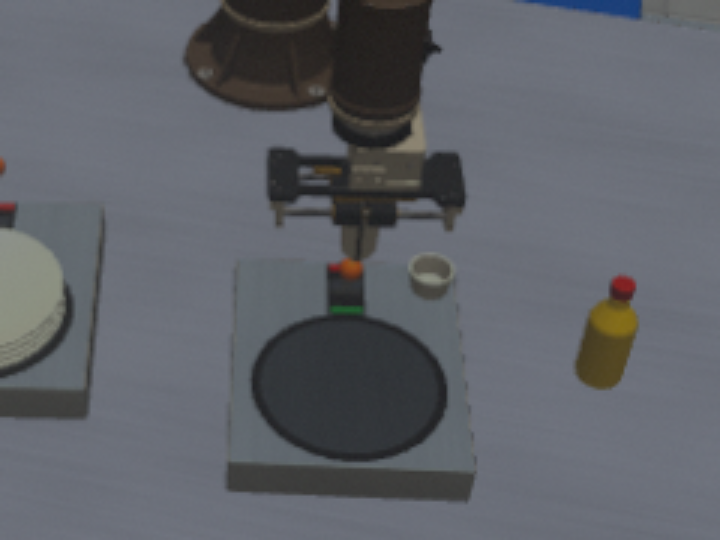

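Emit:
carry_out(series=[{"tx":0,"ty":0,"tz":0.045,"wx":0,"wy":0,"wz":0},{"tx":0,"ty":0,"tz":0.082,"wx":0,"wy":0,"wz":0},{"tx":0,"ty":0,"tz":0.082,"wx":0,"wy":0,"wz":0},{"tx":-0.025,"ty":0,"tz":0.082,"wx":0,"wy":0,"wz":0},{"tx":-0.04,"ty":0,"tz":0.082,"wx":0,"wy":0,"wz":0},{"tx":-0.055,"ty":0,"tz":0.082,"wx":0,"wy":0,"wz":0},{"tx":-0.07,"ty":0,"tz":0.082,"wx":0,"wy":0,"wz":0},{"tx":-0.082,"ty":0,"tz":0.082,"wx":0,"wy":0,"wz":0},{"tx":-0.092,"ty":0,"tz":0.082,"wx":0,"wy":0,"wz":0},{"tx":-0.092,"ty":0,"tz":0.082,"wx":0,"wy":0,"wz":0}])

```text
clock: 4.25
position: [0.492, 0.1876, 0.1059]
eef_rot: [-3.14, -0.006, 0.22]
contact_force: [7.4, 3.2, 0.6]
finger_gap: 0.0008
gripper_force: 3.9
```

Emit:
carry_out(series=[{"tx":0.025,"ty":0,"tz":0,"wx":0,"wy":0,"wz":0},{"tx":0.05,"ty":0,"tz":-0.01,"wx":0,"wy":0,"wz":0},{"tx":0.05,"ty":0,"tz":-0.06,"wx":0,"wy":0,"wz":0},{"tx":0.05,"ty":0,"tz":-0.11,"wx":0,"wy":0,"wz":0},{"tx":0.05,"ty":0,"tz":-0.11,"wx":0,"wy":0,"wz":0}])

```text
clock: 4.88
position: [0.5402, 0.1986, 0.2185]
eef_rot: [-3.14, -0.006, 0.22]
contact_force: [0.1, 0.2, -0.5]
finger_gap: 0.0002
gripper_force: 0.0
```

```bash
cat > k.py <<'E'
from h import *
s=bot.observe();print(s['clock'],s['position'],s['eef_rot'],s['contact_force'])
H={'empty':(.497,.190,.2025),'plates':(.498,-.2285,.237)}
for n in('top','scene'):
    im,d=bot.get_image(n);cv2.imwrite(f'pics/{n}_{s["clock"]:.2f}.png',im[:,:,::-1])
    v,u=np.nonzero(d>0);W=px2w(n,np.c_[u,v],d[v,u]);hsv=cv2.cvtColor(im,cv2.COLOR_RGB2HSV)[v,u]
    for k,(x,y,a) in H.items():
        o=(np.hypot(W[:,0]-x,W[:,1]-y)<.09)&(W[:,2]>.1)&(hsv[:,0]>=4)&(hsv[:,0]<=16)&(hsv[:,1]>150)
        if o.sum():
            p=W[o].mean(0);print(n,k,o.sum(),p.round(3),'own x off hinge',((p[0]-x)*np.cos(a)+(p[1]-y)*np.sin(a)).round(4))
    for t in('ramekin','squeeze_bottle','spice_jar','plates'):
        for r in bot.regions_of(n,t)[:1]:
            m=r['region']&(d>0);vv,uu=np.nonzero(m)
            print(n,t,round(r['p'],2),r['box'],px2w(n,np.c_[uu,vv],d[vv,uu]).mean(0).round(3))
E
python3 k.py
```

```text
4.875 [0.54017458 0.19857057 0.21846041] [-3.14037048 -0.00639061  0.21966934] [ 0.05530841  0.18893149 -0.53779814]
top plates 43 [ 0.465 -0.234  0.134] own x off hinge -0.0334
top squeeze_bottle 0.71 [139.4, 239.0, 31.7, 21.5] [0.493 0.47  0.085]
top spice_jar 0.97 [486.1, 209.0, 31.9, 19.2] [ 0.493 -0.547  0.063]
top plates 0.56 [345.0, 146.1, 65.4, 66.8] [ 0.64  -0.195  0.098]
scene empty 33 [0.476 0.184 0.13 ] own x off hinge -0.0223
scene plates 23 [ 0.476 -0.235  0.13 ] own x off hinge -0.0232
scene ramekin 0.6 [396.8, 182.0, 15.5, 17.6] [0.471 0.279 0.076]
scene squeeze_bottle 0.69 [396.5, 184.4, 13.6, 12.4] [0.474 0.279 0.079]
scene spice_jar 0.78 [171.4, 151.4, 13.3, 27.4] [ 0.509 -0.551  0.05 ]
scene plates 0.59 [219.3, 176.3, 63.9, 50.4] [ 0.656 -0.192  0.097]
```

The empty warmer's lever is fully off: its knob offset now matches the one already off. Moving to the near side of the plates lever.

Emit:
carry_out(series=[{"tx":-0.027,"ty":0.051,"tz":0,"wx":0,"wy":0,"wz":0},{"tx":-0.055,"ty":0.102,"tz":0,"wx":0,"wy":0,"wz":0},{"tx":-0.082,"ty":0.153,"tz":0,"wx":0,"wy":0,"wz":0},{"tx":-0.11,"ty":0.204,"tz":0,"wx":0,"wy":0,"wz":0},{"tx":-0.137,"ty":0.256,"tz":0,"wx":0,"wy":0,"wz":0},{"tx":-0.164,"ty":0.307,"tz":0,"wx":0,"wy":0,"wz":0},{"tx":-0.192,"ty":0.358,"tz":0,"wx":0,"wy":0,"wz":0},{"tx":-0.219,"ty":0.409,"tz":0,"wx":0,"wy":0,"wz":0},{"tx":-0.219,"ty":0.409,"tz":0.03,"wx":0,"wy":0,"wz":0},{"tx":-0.219,"ty":0.409,"tz":0.03,"wx":0,"wy":0,"wz":0}])

```text
clock: 6.62
position: [0.4124, -0.2492, 0.1832]
eef_rot: [-3.139, 0.003, 0.219]
contact_force: [0.1, -0.5, -0.5]
finger_gap: 0.0004
gripper_force: 0.0
```

Emit:
carry_out(series=[{"tx":0,"ty":0,"tz":0.045,"wx":0,"wy":0,"wz":0},{"tx":0,"ty":0,"tz":0.077,"wx":0,"wy":0,"wz":0},{"tx":0,"ty":0,"tz":0.077,"wx":0,"wy":0,"wz":0},{"tx":0.025,"ty":0,"tz":0.077,"wx":0,"wy":0,"wz":0},{"tx":0.042,"ty":0,"tz":0.077,"wx":0,"wy":0,"wz":0},{"tx":0.058,"ty":0,"tz":0.077,"wx":0,"wy":0,"wz":0},{"tx":0.073,"ty":0,"tz":0.077,"wx":0,"wy":0,"wz":0},{"tx":0.086,"ty":0,"tz":0.077,"wx":0,"wy":0,"wz":0},{"tx":0.095,"ty":0,"tz":0.077,"wx":0,"wy":0,"wz":0},{"tx":0.095,"ty":0,"tz":0.077,"wx":0,"wy":0,"wz":0}])

```text
clock: 7.88
position: [0.5073, -0.2285, 0.1077]
eef_rot: [-3.141, -0.0, 0.22]
contact_force: [0.0, -0.2, 0.2]
finger_gap: 0.0006
gripper_force: 0.0
```

Emit:
carry_out(series=[{"tx":-0.025,"ty":0,"tz":0,"wx":0,"wy":0,"wz":0},{"tx":-0.06,"ty":0,"tz":-0.01,"wx":0,"wy":0,"wz":0},{"tx":-0.09,"ty":0,"tz":-0.06,"wx":0,"wy":0,"wz":0},{"tx":-0.09,"ty":0,"tz":-0.11,"wx":0,"wy":0,"wz":0},{"tx":-0.09,"ty":0,"tz":-0.11,"wx":0,"wy":0,"wz":0},{"tx":-0.09,"ty":0,"tz":-0.11,"wx":0,"wy":0,"wz":0}])

```text
clock: 8.62
position: [0.4182, -0.2485, 0.2174]
eef_rot: [3.142, 0.0, 0.219]
contact_force: [0.0, -0.4, -0.2]
finger_gap: 0.0003
gripper_force: 0.0
```

```bash
python3 k.py; ls pics
```

```text
8.625 [ 0.41819268 -0.24848958  0.21735349] [3.14158499e+00 4.15764932e-04 2.19235152e-01] [ 0.02366953 -0.3735048  -0.18841126]
top empty 53 [0.466 0.18  0.133] own x off hinge -0.0325
top plates 42 [ 0.53  -0.219  0.134] own x off hinge 0.0333
top ramekin 0.66 [212.8, 241.4, 20.0, 14.8] [0.473 0.283 0.075]
top squeeze_bottle 0.87 [139.1, 237.4, 30.4, 22.9] [0.493 0.47  0.085]
top plates 0.67 [344.4, 148.3, 69.2, 63.5] [ 0.64  -0.195  0.099]
scene empty 29 [0.477 0.184 0.132] own x off hinge -0.0211
scene plates 28 [ 0.54  -0.219  0.131] own x off hinge 0.0431
scene ramekin 0.57 [394.1, 180.8, 16.6, 17.5] [0.474 0.278 0.079]
scene squeeze_bottle 0.7 [449.0, 193.6, 24.0, 37.4] [0.517 0.479 0.073]
scene spice_jar 0.78 [167.8, 151.8, 17.2, 24.9] [ 0.508 -0.555  0.048]
scene plates 0.9 [220.1, 176.2, 62.1, 46.6] [ 0.656 -0.192  0.098]
s1.png
scene0.png
scene_4.88.png
scene_8.62.png
top0.png
top_4.88.png
top_8.62.png
```

Both levers sit at their ends (-0.033 and +0.033 m from the hinge), nothing else has moved, and the arm is clear.

```bash
python3 -c "
from rig import bot
print(bot.finish_job())"
```

```text
the job is handed in; nothing more can be done
None
```

I pushed the empty warmer's lever to off, then the plates warmer's lever to on; the cameras showed both at their end stops and nothing else moved, and I handed the job in at about 9 s (no verdict was returned).

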